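# Raise the router-lift cutter to the marked click

## Task

Release the router lift's lock lever, then push the orange grip knob in, gently but firmly enough that its clutch bites, and click the dial clockwise until its white pointer rests at the red mark, without running past it. Then let go of the knob, throw the lever back to locked, and leave the things lying around undisturbed.

Things in the scene. Friction and masses are not known exactly. Their poses are not given: they have to be found in the camera images.
- lift_unit: Router-lift unit fixed on the bench: aluminium plate 220 (x) x 340 (y) x 40 mm high, wooden fence 35 mm tall on its far (+x) edge, small cutter in a red ring. Origin: centre of the underside; z up; x from the operator's edge towards the fence. Knob and dial axis: vertical, at x = -40, y = -95 mm; lever block (70 x 50 x 25 mm high) at x = -30, y = +100 mm.
- knob_grip (a point): Point on the vertical axis of the grip knob, 12 mm below its top. Orange bar 44 mm long (this point's x axis), 14 mm thick (y axis), 45 mm tall, on a black disc of 54 mm diameter, 8 mm high, whose top lies 33 mm below this point. Pinch the bar across its thickness. It starts within 0.6 rad of the unit's x, spins freely both ways and does nothing until it is pushed down. Let go, it springs up again.
- knob: The same knob: origin on its axis at the underside of the black disc. Pushed down it sinks 2 to 8 mm (differs each time, cannot be seen) against a light spring (about 2 N), then its rubber clutch meets the dial and friction carries the dial round. Under about 6 N on the clutch it slips over the clicks; 8 to 14 N is good; over 22 N harms it. The clutch yields only about 1 mm in 10 N.
- dial (a joint): Click dial: dark steel disc of 88 mm diameter under the knob, with a white pointer. Angle in rad, growing clockwise seen from above. It springs into the nearest click, every 0.2618 rad (15 degrees); a click takes about 0.05 N m. Ticks on the plate mark the clicks; the red mark is click 5, at 1.309 rad. It starts in click 0, 1 or 2 and stays in its click when the knob is let go.
- lock_lever (a joint): Red lock lever: 0 rad = locked, leaning towards the unit's -x (the operator's edge); 1.0 rad = released, leaning towards the unit's +x (the fence). It swings about an axis along the unit's y (upright at half travel) and stays where it is left (light friction).
- lock_lever_tip (a point): Centre of the red ball (26 mm diameter) on the tip of the lock lever, 80 mm from its pivot; the pivot is 62 mm above the bench, the ball 132 mm when locked or released and 142 mm midway. The ball travels 77 mm along the unit's x between locked and released.
- glue_bottle: Bystander: white glue bottle, 54 mm diameter, 130 mm tall, standing; origin at the centre of its underside.
- offcut: Bystander: wood offcut 110 x 50 x 30 mm; origin at the centre of its underside.
- speaker_ring: Bystander: plywood ring, 100 mm diameter, 18 mm high; origin at the centre of its underside.

How it is judged:
On the way, in this order (a step that is already met when the one before it is completed fails the run):
1. the lock lever is released (beyond 0.8 rad) (value of joint lock_lever above 0.8 rad), for 0.2 s.
2. with the lever released, the dial rests in click 5, at the red mark (within 0.09 rad) (value of joint dial between 1.219 and 1.399 rad and value of joint lock_lever above 0.8 rad), for 0.3 s.
At the end, for the whole second after the job is handed in: The dial rests in click 5 (1.309 rad, within 0.09 rad), the lock lever is back at locked (below 0.2 rad) (value of joint dial between 1.219 and 1.399 rad and value of joint lock_lever below 0.2 rad); the robot touches nothing.
It fails at once if the knob is pushed onto the dial with more than 22 N (contact force between knob and lift_unit above 22 N).
It fails at once if the dial runs past the red mark (beyond 1.53 rad) (value of joint dial above 1.53 rad).
It fails at once if the glue bottle is moved by more than 30 mm (distance of glue_bottle from where it was at the start of the episode above 0.03 m).
It fails at once if the offcut is moved by more than 30 mm (distance of offcut from where it was at the start of the episode above 0.03 m).
It fails at once if the speaker ring is moved by more than 30 mm (distance of speaker_ring from where it was at the start of the episode above 0.03 m).
It also fails if it takes over 66 s, if anything falls off the work surface, if the arm or the gripper's body presses on something with over 40 N, if the wrist force passes 120 N, or if a joint passes its speed limit or range.

## Robot

A 6-joint arm with a two-finger parallel gripper is mounted at the origin on the work surface. World frame = base frame: x ahead of the robot, y to its left, z up, the work surface at z = 0. Lengths are in m, angles in rad, forces in N, time in s.
With the tool pointing down it reaches from about 0.25 to 0.8 m from the base axis. Payload 8.5 kg.
Tool frame: the origin (TCP) lies on the front face of the gripper's body, between the roots of the fingers; the fingertips stand 73 mm ahead of it and the grasp point (between the pads) lies 54 mm ahead of it (manip.nose_length is the distance from the TCP to the fingertips, in m); x points along the fingers, y is the direction in which the jaws open and shut, and the axes are right-handed (so a half turn about x gives the same grasp; the last joint's range is limited). The gripper opens to 85 mm and grips with 20 to 120 N. Pads are 22 mm wide; open, the fingers measure 114 mm over their backs; the gripper's body (76 mm by 85 mm) begins 54 mm behind the grasp point. The pads swing forward as they close: fully open they stand 13 mm farther back than shut.
Start: joints at [-1.282, 0.238, -0.013, 1.319, 0, 1.571], TCP at [0.15, -0.503, 0.304] pointing down, gripper open.
Joint ranges: [-2.66, 2.66], [-1.03, 1.9], [-1.14, 1.46], [-1.82, 2.27], [-1.45, 1.34], [-3.14, 3.14]. Speed limits (rad/s): [2.22, 2.22, 2.79, 3.14, 3.14, 3.14].

## Interface

Orientations are given as a unit quaternion [x, y, z, w].
In Python, from station import readout, optics, workorder, manip gives the robot as it stands. The module is installed in compiled form; this text tells all that it offers.
- The arm moves only by the tool drive_tool, never from a script. Its arguments are lists of equal length, an entry for each row: "offset": the shift along the tool's x, y, z in cm, a list of three; "turn": the turn, a rotation vector about the tool's x, y, z in degrees, a list of three; "gripper": the finger opening in cm, from 0 to 8.54. In form: {"offset": [[x, y, z], ...], "turn": [[wx, wy, wz], ...], "gripper": [gripper, ...]}. A call has 1 to 20 rows; each row is the pose to reach, as a shift and turn from the pose commanded when the call began, along the tool's axes at that moment; what a row does not reach only later rows make up. A row lasts 1/10 s, in which the tool goes at most 50 mm and 8.59 degrees, less where a joint would pass 70% of its speed; a pose out of reach is approached as far as the arm can. A call with a gripper value outside its range is refused whole. The fingers move at their own pace and stop on an object; "force" is the grip in N (left out, the last holds). Time passes only in rows, so rows that repeat a pose let the fingers close. It gives the time, the measured TCP pose, the force and the opening at its end, in the units of the state.
- readout.observe(): the state, without advancing time (a new reading comes with each control period).
- optics.capture(name): name is "scene" or "top"; returns a dict with "frame" (400x640x3 uint8, red, green, blue), "fovy" (degrees; the focal length in pixels is half the picture's height over the tangent of half this angle, whatever the lens; pixels are square), "cx", "cy" (the principal point, pixels), "pose" (4x4, takes a point from camera to world coordinates). Camera axes: x right, y up, looking along -z (the intrinsics and any distortion apply to the point x, -y, -z); pixel columns grow to the right and rows downward; lengths in m; the calibration is good to about 2 mm. A picture is of the moment at which its call begins. There is no depth.
- workorder.hand_in(): hands the job in, once; it reports no verdict.
The state is a dict: "time_s": time; "joint_positions": joint angles; "joint_velocities": joint speeds; "tau": joint torques, N m; "tool_pos": TCP position; "tcp_rot": TCP orientation; "ft_force": force on the tool from outside, world axes, zero at the start; "wrist_torque": the same for the moment, N m; "opening": opening from 0.0 (shut) to 1.0 (fully open).
Only numpy, scipy, OpenCV 4.12 (cv2) and the standard library are available. Lean on these libraries where they do the work, as an engineer would, in place of code of your own. Each camera call takes 0.05 s, during which the arm holds its last target. There are 200 camera calls.

## Working session

There is one attempt and no reset: what is moved stays moved. The work goes in short steps, Python scripts to look and compute and a tool call to move; the robot and the scene stay as the last step left them, time stands still between calls to the robot, and variables do not carry over. Pictures are saved under pics/ and viewed, about 8 in all and at most 12, crops included, and the job is handed in when it is done.

Besides the shell and the picture viewer there is one more tool, called as name(argument=value, ...) on one line, values as JSON. drive_tool: Moves the arm, as the interface text tells. Its arguments: {"type":"object","properties":{"offset":{"type":"array"},"turn":{"type":"array"},"gripper":{"type":"array"},"force":{"type":"number"}},"required":["offset","turn","gripper"]}

```bash
mkdir -p pics; ls
python3 - <<'E'
from station import readout, optics
import cv2,numpy as np
print(readout.observe())
for n in("top","scene"):
    c=optics.capture(n); print(n,{k:v for k,v in c.items() if k!='frame'})
    cv2.imwrite(f'pics/{n}0.png',c['frame'][:,:,::-1])
E
```

```text
pics
{'time_s': 0.0, 'joint_positions': array([-1.28201520e+00,  2.38779921e-01, -1.42605602e-02,  1.31919368e+00,
        3.22753751e-05,  1.57078357e+00]), 'joint_velocities': array([ 6.26883545e-05, -1.22934082e-03,  8.13790515e-04,  1.13817091e-03,
        1.80688383e-03, -2.64878512e-04]), 'tau': array([ 3.02389577e-03, -5.38782442e+01,  3.46436512e+01,  1.88154884e-02,
        3.53327368e-04,  2.60060398e-05]), 'tool_pos': array([ 0.14943   , -0.50295936,  0.30327554]), 'tcp_rot': array([-0.69968579, -0.10225427,  0.6998095 , -0.10124487]), 'ft_force': array([0.16925443, 0.40173339, 0.12050919]), 'wrist_torque': array([ 0.00117446, -0.03341794,  0.00093208]), 'opening': 0.997935308242421}
top {'fovy': 54.60168196219639, 'cx': 318.9638175644293, 'cy': 191.79984621580564, 'pose': array([[-1.01555459e-05,  9.95896683e-01, -9.04974905e-02,
         3.95571704e-01],
       [-9.99999468e-01,  8.32452979e-05,  1.02830759e-03,
        -1.88175504e-02],
       [ 1.03162161e-03,  9.04974528e-02,  9.95896153e-01,
         1.29856317e+00],
       [ 0.00000000e+00,  0.00000000e+00,  0.00000000e+00,
         1.00000000e+00]])}
scene {'fovy': 43.158989331620575, 'cx': 320.3977757541689, 'cy': 201.01437833748093, 'pose': array([[-0.56919373, -0.56829128,  0.59419149,  1.34141406],
       [ 0.82210216, -0.38202454,  0.42214368,  0.54419878],
       [-0.01290484,  0.72876764,  0.68463946,  1.0474219 ],
       [ 0.        ,  0.        ,  0.        ,  1.        ]])}
```

View pics/top0.png

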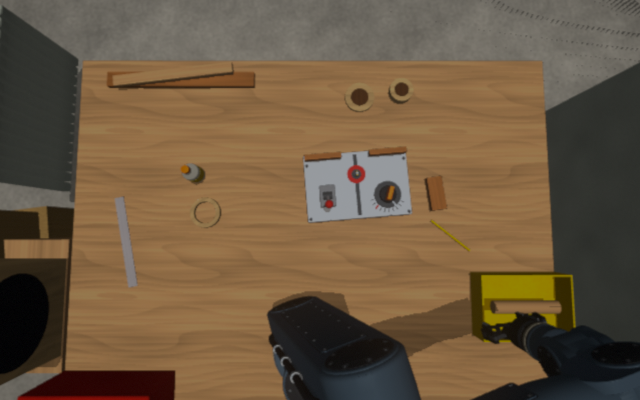

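View pics/scene0.png

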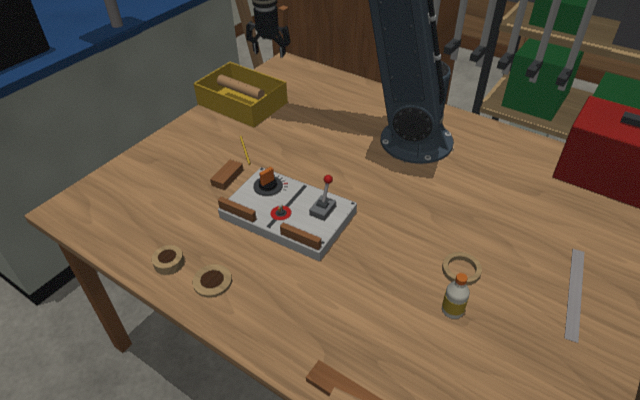

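The top view shows the unit with plate corners near (305,158), (408,150), (411,214) and (308,222). The red ball is at (329,204) and the orange knob at (390,193). The offcut is close by at (437,193), while the bottle and ring are well to the left. I'll zoom in next.

```bash
cat > h.py <<'E'
import cv2,numpy as np
from station import readout, optics
def K(c):
    f=c['frame'].shape[0]/2/np.tan(np.radians(c['fovy']/2)); return f
def proj(c,P):
    P=np.atleast_2d(P); R=c['pose'][:3,:3]; q=(P-c['pose'][:3,3])@R; f=K(c)
    return np.c_[c['cx']+f*q[:,0]/-q[:,2], c['cy']-f*q[:,1]/-q[:,2]]
def ray(c,u,v,z):
    f=K(c); d=c['pose'][:3,:3]@np.array([(u-c['cx'])/f,-(v-c['cy'])/f,-1]); o=c['pose'][:3,3]
    return o+d*(z-o[2])/d[2]
def blob(c,hsvlo,hsvhi,roi):
    x0,y0,x1,y1=roi; h=cv2.cvtColor(c['frame'],cv2.COLOR_RGB2HSV)[y0:y1,x0:x1]
    m=cv2.inRange(h,np.array(hsvlo),np.array(hsvhi)); ys,xs=np.nonzero(m); return xs+x0,ys+y0
def crop(c,roi,s,name):
    x0,y0,x1,y1=roi; cv2.imwrite(name,cv2.resize(c['frame'][y0:y1,x0:x1,::-1],None,fx=s,fy=s,interpolation=cv2.INTER_CUBIC))
E
python3 - <<'E'
from h import *
t=optics.capture('top'); s=optics.capture('scene')
a=cv2.resize(t['frame'][135:235,295:455],None,fx=5,fy=5,interpolation=cv2.INTER_CUBIC)
cv2.imwrite('pics/t1.png',a[:,:,::-1])
crop(s,(205,155,365,260),5,'pics/s1.png')
E
```

```text
(no output)
```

View pics/t1.png

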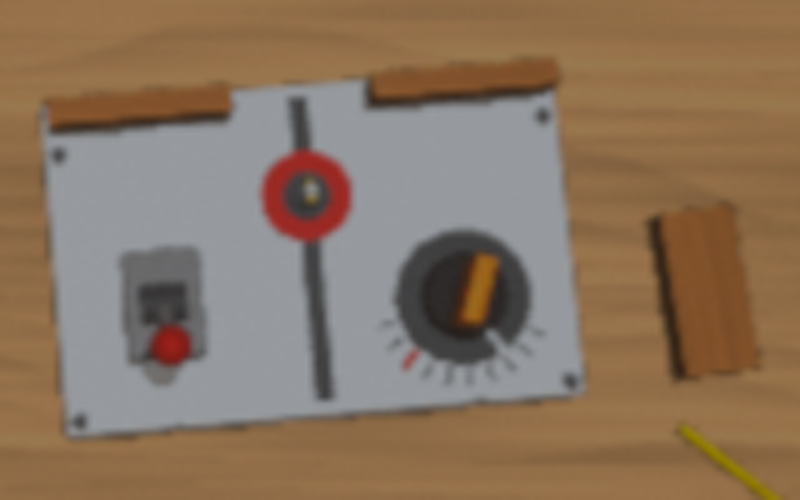

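View pics/s1.png

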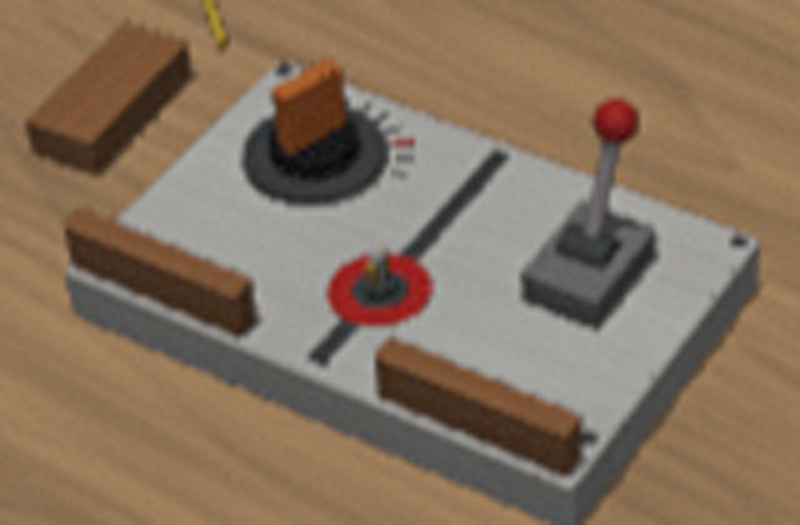

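The crop shows the ball at (171,344), the dial centre at (464,296), the pointer at (500,342) and the red mark at (411,360). The lever is locked and leans towards the operator. The pointer looks about five clicks short of the red mark. Next I'll fit the unit's pose from the corners in both views.

```bash
cat >> h.py <<'E'
def U(p,P):
    x,y,a=p; P=np.atleast_2d(P).astype(float)/1000; c,s=np.cos(a),np.sin(a)
    return np.c_[x+c*P[:,0]-s*P[:,1], y+s*P[:,0]+c*P[:,1], P[:,2]]
E
python3 - <<'E'
from h import *
from scipy.optimize import least_squares
t=optics.capture('top'); s=optics.capture('scene')
b=lambda a,o:(np.array(a)+.5)/5-.5+np.array(o)
T=b([(68,436),(583,392),(556,92),(464,296),(171,344)],(295,135))
TP=[(-110,170,40),(-110,-170,40),(110,-170,40),(-40,-95,48),(-30-38.5,100,132)]
S=b([(757,240),(572,488),(68,265),(616,121)],(205,155))
SP=[(-110,170,40),(110,170,40),(110,-170,40),(-30-38.5,100,132)]
f=lambda p:np.r_[(proj(t,U(p,TP))-T).ravel(),(proj(s,U(p,SP))-S).ravel()]
r=least_squares(f,[.45,-.1,0],loss='soft_l1'); p=r.x; print(p,r.fun.reshape(-1,2).round(2))
np.save('unit.npy',p)
print('knob',U(p,(-40,-95,93)),'ball',U(p,(-68.5,100,132)))
# bar axis, dial
xs,ys=blob(t,(8,150,120),(25,255,255),(380,180,400,205))
q=np.array([ray(t,u,v,.105)[:2] for u,v in zip(xs,ys)]); m=q.mean(0); w,v=np.linalg.eigh(np.cov(q.T))
print('bar',len(q),m,w**.5*3.46,'ang world',np.degrees(np.arctan2(v[1,1],v[0,1])),'unit yaw',np.degrees(p[2]))
c=U(p,(-40,-95,50))[0]
for n,X,z in(('ptr',(500,342),.05),('red',(411,360),.04),('tickR',(541,331),.04),('tickL',(384,325),.04)):
    d=ray(t,*b(X,(295,135)),z)-c; print(n,np.degrees(np.arctan2(d[1],d[0])),np.hypot(*d[:2]))
for n,X,z in(('offc',(657,215),.03),('offc2',(683,378),.03)):print(n,ray(t,*b(X,(295,135)),z))
E
```

```text
[ 0.53527227 -0.14541023  0.07232623] [[-0.45 -0.28]
 [ 1.06  0.93]
 [ 0.19 -5.7 ]
 [ 0.38  0.15]
 [ 0.32  2.23]
 [ 1.43  0.15]
 [-0.36  0.56]
 [-1.11  0.43]
 [ 1.49  0.15]]
knob [[ 0.50224185 -0.24305239  0.093     ]] ball [[ 0.45972504 -0.05062169  0.132     ]]
bar 52 [ 0.50295996 -0.24122042] [0.01216018 0.04084922] ang world 165.50337975377298 unit yaw 4.143987832734301
ptr -144.30681837701923 0.0363136930539836
red 139.29239056734247 0.05355488034823904
tickR -113.47014344320726 0.05448629619622251
tickL 108.81903828808836 0.055153418261226876
offc [ 0.55791882 -0.37327375  0.03      ]
offc2 [ 0.45038264 -0.38761448  0.03      ]
```

Residuals are about 1 px, apart from one fence-occluded corner. The bar centre agrees with the predicted knob axis to within 2 mm. The dial is in click 0 (76° to the red mark, so 5 clicks). Next I'll add a move-planning helper and release the lever first, using closed fingers from the operator side.

```bash
cat >> h.py <<'E'
from scipy.spatial.transform import Rotation as Ro
def plan(pos,jaw_deg,o=None):
    """offset (cm) and turn (deg) in the present tool axes to put the TCP at pos, pointing down, jaws along jaw_deg (mod 180)"""
    o=o or readout.observe(); R=Ro.from_quat(o['tcp_rot'])
    best=None
    for j in (jaw_deg,jaw_deg+180):
        a=np.radians(j); X=np.array([0,0,-1.]); Y=np.array([np.cos(a),np.sin(a),0])
        T=Ro.from_matrix(np.c_[X,Y,np.cross(X,Y)]); r=np.degrees((R.inv()*T).as_rotvec())
        if best is None or np.linalg.norm(r)<np.linalg.norm(best): best=r
    return (R.inv().apply(np.array(pos)-o['tool_pos'])*100).round(2), best.round(2)
E
python3 - <<'E'
from h import *
p=np.load('unit.npy'); yaw=np.degrees(p[2])
o=readout.observe(); print(Ro.from_quat(o['tcp_rot']).as_matrix().round(3), o['joint_positions'].round(2))
a=U(p,(-112,100,0))[0]
print(a); print(plan([a[0],a[1],.30],yaw+90)); print(plan([a[0],a[1],.195],yaw+90))
E
```

```text
[[-0.     0.285 -0.959]
 [ 0.001 -0.959 -0.285]
 [-1.    -0.001  0.   ]] [-1.28  0.24 -0.01  1.32 -0.    1.57]
[ 0.41633876 -0.05376514  0.        ]
(array([  0.39, -35.48, -38.38]), array([12.4 ,  0.  ,  0.03]))
(array([ 10.89, -35.47, -38.38]), array([12.4 ,  0.  ,  0.03]))
```

drive_tool(offset=[[0,-9,-9.5],[0,-18,-19],[0,-27,-29],[0.4,-35.5,-38.4],[0.4,-35.5,-38.4],[0.4,-35.5,-38.4],[0.4,-35.5,-38.4],[0.4,-35.5,-38.4],[0.4,-35.5,-38.4],[0.4,-35.5,-38.4],[0.4,-35.5,-38.4],[0.4,-35.5,-38.4],[0.4,-35.5,-38.4],[0.4,-35.5,-38.4],[0.4,-35.5,-38.4]], turn=[[12.4,0,0],[12.4,0,0],[12.4,0,0],[12.4,0,0],[12.4,0,0],[12.4,0,0],[12.4,0,0],[12.4,0,0],[12.4,0,0],[12.4,0,0],[12.4,0,0],[12.4,0,0],[12.4,0,0],[12.4,0,0],[12.4,0,0]], gripper=[0,0,0,0,0,0,0,0,0,0,0,0,0,0,0])

```text
time_s: 1.8
tool_pos: [0.416, -0.0544, 0.3]
tcp_rot: [-0.707, -0.025, 0.707, -0.025]
ft_force: [-0.8, -0.2, 0.2]
opening: 0.001
```

Run:
```python
from h import *
p=np.load('unit.npy'); yaw=np.degrees(p[2])
o=readout.observe(); print(o['tool_pos'],o['opening'],o['ft_force'],o['joint_positions'].round(2))
for x in(-112,-16):
    a=U(p,(x,100,0))[0]; print(plan([a[0],a[1],.195],yaw+90))
```

```text
[ 0.41604119 -0.05444479  0.29999216] 0.0013736870843800136 [-0.83298619 -0.17917957  0.17442119] [-0.13  0.06 -0.24  1.27 -0.    2.94]
(array([10.5 , -0.07, -0.03]), array([-0.09,  0.  , -0.  ]))
(array([10.5 , -0.08, -9.63]), array([-0.09,  0.  , -0.  ]))
```

drive_tool(offset=[[4,0,0],[8,0,0],[10.5,0,0],[10.5,0,0],[10.5,0,-0.7],[10.5,0,-1.4],[10.5,0,-2.1],[10.5,0,-2.8],[10.5,0,-3.5],[10.5,0,-4.2],[10.5,0,-4.9],[10.5,0,-5.6],[10.5,0,-6.3],[10.5,0,-7],[10.5,0,-7.7],[10.5,0,-8.3],[10.5,0,-8.8],[10.5,0,-8.8]], turn=[[0,0,0],[0,0,0],[0,0,0],[0,0,0],[0,0,0],[0,0,0],[0,0,0],[0,0,0],[0,0,0],[0,0,0],[0,0,0],[0,0,0],[0,0,0],[0,0,0],[0,0,0],[0,0,0],[0,0,0],[0,0,0]], gripper=[0,0,0,0,0,0,0,0,0,0,0,0,0,0,0,0,0,0])

```text
time_s: 3.6
tool_pos: [0.505, -0.0472, 0.1948]
tcp_rot: [0.707, 0.026, -0.707, 0.026]
ft_force: [0.6, 0.3, -0.5]
opening: -0.002
```

Run:
```python
from h import *
p=np.load('unit.npy')
o=readout.observe(); print(o['tool_pos'],o['ft_force'])
s=optics.capture('scene'); crop(s,(240,60,400,260),3,'pics/s2.png')
xs,ys=blob(s,(0,170,90),(6,255,255),(300,120,350,200)); print(xs.mean() if len(xs) else 0,ys.mean() if len(xs) else 0,len(xs))
for th in(0,.5,.8,1.0): print(th,proj(s,U(p,(-30+80*np.sin(th-.5),100,62+80*np.cos(th-.5)))))
```

```text
[ 0.50498032 -0.04715801  0.19481021] [ 0.58724369  0.25460976 -0.50683768]
316.0 192.0952380952381 42
0 [[329.26832459 178.92345066]]
0.5 [[322.22863973 184.2070424 ]]
0.8 [[317.78964447 190.25470509]]
1.0 [[315.01666029 195.17582134]]
```

View pics/s2.png

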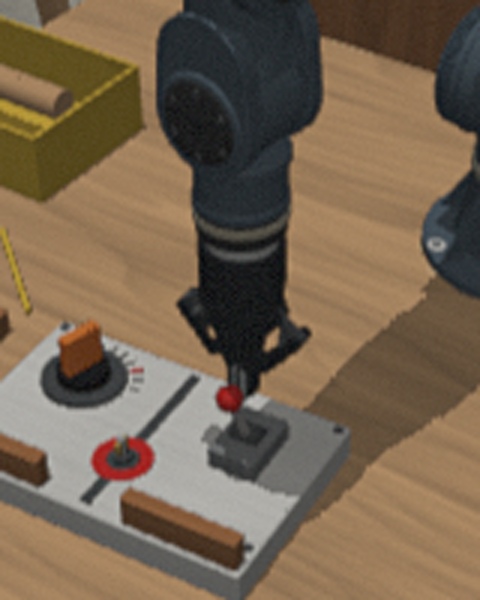

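The ball is at (316,192), which puts the lever at about 0.88 rad. I'll push a little further, then back off, and look again from the top afterwards.

drive_tool(offset=[[0,0,-0.3],[0,0,-0.6],[0,0,-0.8],[0,0,-0.8]], turn=[[0,0,0],[0,0,0],[0,0,0],[0,0,0]], gripper=[0,0,0,0])

```text
time_s: 4.05
tool_pos: [0.5118, -0.0466, 0.1948]
tcp_rot: [-0.706, -0.026, 0.707, -0.026]
ft_force: [-3.1, -0.7, 1.2]
opening: 0.002
```

drive_tool(offset=[[0,0,1.5],[0,0,2.5],[-4,0,2.5],[-8,0,2.5],[-8,0,2.5]], turn=[[0,0,0],[0,0,0],[0,0,0],[0,0,0],[0,0,0]], gripper=[0,0,1,4,5])

```text
time_s: 4.55
tool_pos: [0.4892, -0.0487, 0.2799]
tcp_rot: [0.71, 0.025, -0.704, 0.026]
ft_force: [2.0, -0.4, -0.7]
opening: 0.448
```

Run:
```python
from h import *
p=np.load('unit.npy')
s=optics.capture('scene')
xs,ys=blob(s,(0,170,90),(6,255,255),(300,120,350,200)); print(xs.mean() if len(xs) else 0,ys.mean() if len(xs) else 0,len(xs))
# bar yaw jaws: bar axis -14.5 world -> jaws at 75.5 ; target TCP above the grip
o=readout.observe();print(o['joint_positions'].round(2),o['tool_pos'],o['ft_force'])
print(plan([.5026,-.2420,.25],75.5)); print(plan([.5026,-.2420,.25],75.5-180))
# grip height: bar top in scene
m,n=blob(s,(8,150,60),(20,255,255),(250,160,285,190)); print('bar blob',m.min(),m.max(),n.min(),n.max(),m.mean(),n.mean())
A=np.radians(-14.5)
for z in(.095,.1,.105,.11):
    c=np.array([.5026,-.242,z]); print(z,proj(s,[c+.022*i*np.array([np.cos(A),np.sin(A),0])+.007*j*np.array([-np.sin(A),np.cos(A),0]) for i in(-1,1) for j in(-1,1)]).round(1).tolist())
```

```text
314.9761904761905 194.21428571428572 42
[-0.1   0.19 -0.15  1.23  0.    2.97] [ 0.48855273 -0.04859287  0.27760913] [-0.65099874 -0.22633807 -0.16297828]
(array([2.780e+00, 1.939e+01, 1.000e-02]), array([ 1.864e+01, -3.400e-01,  1.000e-02]))
(array([2.780e+00, 1.939e+01, 1.000e-02]), array([ 1.864e+01, -3.400e-01,  1.000e-02]))
bar blob 260 273 167 185 266.44919786096256 175.99465240641712
0.095 [[271.6, 168.4], [274.4, 170.7], [259.5, 174.8], [262.3, 177.1]]
0.1 [[271.4, 167.1], [274.3, 169.4], [259.3, 173.5], [262.1, 175.8]]
0.105 [[271.3, 165.8], [274.2, 168.0], [259.1, 172.2], [262.0, 174.5]]
0.11 [[271.2, 164.5], [274.0, 166.7], [259.0, 170.8], [261.8, 173.2]]
```

The lever is now at about 0.97 rad, so it is released. J6 has no room to turn clockwise from here, so I'll take the opposite half-turn, above the knob.

drive_tool(offset=[[2.5,5,0],[2.5,10,0],[2.5,15,0],[2.8,19.4,0],[2.8,19.4,0],[2.8,19.4,0],[2.8,19.4,0],[2.8,19.4,0],[2.8,19.4,0],[2.8,19.4,0],[2.8,19.4,0],[2.8,19.4,0],[2.8,19.4,0],[2.8,19.4,0],[2.8,19.4,0],[2.8,19.4,0],[2.8,19.4,0],[2.8,19.4,0],[2.8,19.4,0],[2.8,19.4,0]], turn=[[-161.4,0,0],[-161.4,0,0],[-161.4,0,0],[-161.4,0,0],[-161.4,0,0],[-161.4,0,0],[-161.4,0,0],[-161.4,0,0],[-161.4,0,0],[-161.4,0,0],[-161.4,0,0],[-161.4,0,0],[-161.4,0,0],[-161.4,0,0],[-161.4,0,0],[-161.4,0,0],[-161.4,0,0],[-161.4,0,0],[-161.4,0,0],[-161.4,0,0]], gripper=[5,5,5,5,5,5,5,5,5,5,5,5,5,5,5,5,5,5,5,5])

```text
time_s: 6.6
tool_pos: [0.501, -0.2418, 0.246]
tcp_rot: [0.088, 0.702, -0.088, 0.701]
ft_force: [0.8, 0.2, -0.2]
opening: 0.585
```

Run:
```python
from h import *
o=readout.observe();print(o['joint_positions'].round(2),o['tool_pos'],o['ft_force'],o['opening'])
print(plan([.5026,-.2420,.144],75.5))
```

```text
[-0.45  0.32 -0.05  1.2   0.   -0.2 ] [ 0.50101303 -0.24176519  0.24597882] [ 0.83094364  0.19161684 -0.24546053] 0.5847163721231758
(array([1.02e+01, 1.00e-02, 1.70e-01]), array([ 0.2 , -0.06, -0.02]))
```

drive_tool(offset=[[4,0,0.2],[8,0,0.2],[10.2,0,0.2],[10.2,0,0.2],[10.2,0,0.2]], turn=[[0,0,0],[0,0,0],[0,0,0],[0,0,0],[0,0,0]], gripper=[4,4,4,4,4])

```text
time_s: 7.1
tool_pos: [0.5032, -0.2424, 0.145]
tcp_rot: [0.09, 0.702, -0.09, 0.701]
ft_force: [-0.6, 0.1, 0.4]
opening: 0.471
```

Run:
```python
from h import *
o=readout.observe();print(o['tool_pos'],o['ft_force'],o['wrist_torque'],o['opening'])
s=optics.capture('scene'); crop(s,(220,110,340,210),6,'pics/s3.png')
```

```text
[ 0.5032194  -0.24239002  0.14502785] [-0.59937264  0.08626321  0.40093084] [ 0.0102926  -0.03443159  0.00079727] 0.47125764829196237
```

View pics/s3.png

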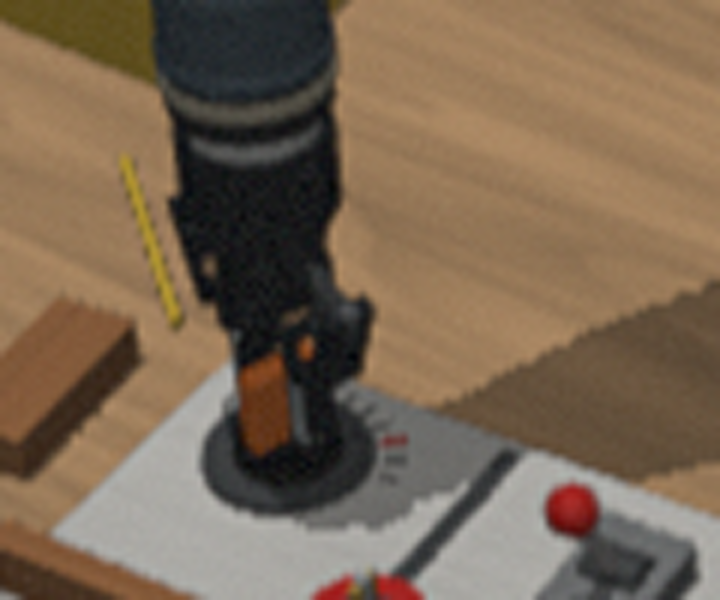

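The bar, near (262,400) in the crop, stands between the fingers, and the lever ball at (572,510) is in the released position. I'll close on it now.

drive_tool(offset=[[0,0,0],[0,0,0],[0,0,0],[0,0,0],[0,0,0],[0,0,0]], turn=[[0,0,0],[0,0,0],[0,0,0],[0,0,0],[0,0,0],[0,0,0]], gripper=[2,1,0.5,0.5,0.5,0.5], force=40)

```text
time_s: 7.75
tool_pos: [0.5038, -0.2435, 0.1461]
tcp_rot: [0.088, 0.701, -0.09, 0.702]
ft_force: [0.6, -5.4, 2.2]
opening: 0.156
```

drive_tool(offset=[[0.05,0,0],[0.1,0,0],[0.1,0,0]], turn=[[0,0,0],[0,0,0],[0,0,0]], gripper=[0.5,0.5,0.5])

```text
time_s: 8.05
tool_pos: [0.5038, -0.2435, 0.1451]
tcp_rot: [0.088, 0.701, -0.09, 0.702]
ft_force: [-0.4, -4.9, 1.2]
opening: 0.158
```

drive_tool(offset=[[0.05,0.06,0],[0.1,0.12,0],[0.1,0.12,0]], turn=[[0,0,0],[0,0,0],[0,0,0]], gripper=[0.5,0.5,0.5])

```text
time_s: 8.35
tool_pos: [0.5039, -0.2432, 0.1441]
tcp_rot: [0.088, 0.701, -0.091, 0.702]
ft_force: [-2.5, -10.0, 1.4]
opening: 0.156
```

drive_tool(offset=[[0.05,0,0],[0.1,0,0],[0.1,0,0]], turn=[[0,0,0],[0,0,0],[0,0,0]], gripper=[0.5,0.5,0.5])

```text
time_s: 8.65
tool_pos: [0.5039, -0.2432, 0.1434]
tcp_rot: [0.088, 0.701, -0.091, 0.702]
ft_force: [-2.6, -10.8, 1.9]
opening: 0.158
```

Tool +y turns out to be world +y, so that correction went the wrong way. I'll reverse it.

drive_tool(offset=[[0,-0.12,0],[0,-0.24,0],[0,-0.24,0]], turn=[[0,0,0],[0,0,0],[0,0,0]], gripper=[0.5,0.5,0.5])

```text
time_s: 8.95
tool_pos: [0.5037, -0.2438, 0.1432]
tcp_rot: [0.089, 0.701, -0.089, 0.702]
ft_force: [-1.4, -1.2, 5.8]
opening: 0.157
```

drive_tool(offset=[[0.05,0,0],[0.1,0,0],[0.1,0,0]], turn=[[0,0,0],[0,0,0],[0,0,0]], gripper=[0.5,0.5,0.5])

```text
time_s: 9.25
tool_pos: [0.5037, -0.2438, 0.143]
tcp_rot: [0.089, 0.7, -0.089, 0.703]
ft_force: [-3.0, -0.5, 15.6]
opening: 0.158
```

The clutch bit at about 3 mm of sink. I'll back off slightly, then start turning clockwise.

drive_tool(offset=[[-0.02,0,0],[-0.02,0,0]], turn=[[0,0,0],[0,0,0]], gripper=[0.5,0.5])

```text
time_s: 9.45
tool_pos: [0.5037, -0.2438, 0.143]
tcp_rot: [0.089, 0.7, -0.089, 0.702]
ft_force: [-1.9, -0.7, 13.8]
opening: 0.156
```

drive_tool(offset=[[0,0,0],[0,0,0],[0,0,0],[0,0,0],[0,0,0]], turn=[[4,0,0],[8,0,0],[12,0,0],[15,0,0],[15,0,0]], gripper=[0.5,0.5,0.5,0.5,0.5])

```text
time_s: 9.95
tool_pos: [0.5038, -0.2439, 0.143]
tcp_rot: [0.18, 0.683, -0.181, 0.685]
ft_force: [-2.7, -0.5, 13.0]
opening: 0.154
```

```bash
cat >> h.py <<'E'
def dial():
    "pointer: white pixels at dial radius in scene and top; angle (deg, click-0 relative using red mark)"
    p=np.load('unit.npy'); c0=U(p,(-40,-95,0))[0]; r={}
    for n in('top','scene'):
        c=optics.capture(n); g=cv2.cvtColor(c['frame'],cv2.COLOR_RGB2GRAY).astype(np.float32)
        th=np.arange(-30,120,1.); R=np.array([.032,.035,.038,.041])  # dial angle cw, 0 at click 0
        w=p[2]+np.radians(139.3-4.1+75)-np.radians(th)
        P=np.stack([np.array([c0[0]+q*np.cos(w),c0[1]+q*np.sin(w),np.full_like(w,.047)]).T for q in R])
        uv=proj(c,P.reshape(-1,3)).astype(np.float32)
        I=cv2.remap(g,uv[:,0],uv[:,1],cv2.INTER_LINEAR).reshape(len(R),-1).mean(0)
        i=I.argmax(); wgt=np.clip(I-(I.max()+np.median(I))/2,0,None); wgt[np.abs(th-th[i])>15]=0
        r[n]=(round(float((wgt*th).sum()/wgt.sum()),1),round(float(I.max())),round(float(np.median(I))))
    return r
E
python3 - <<'E'
from h import *
print(dial()); o=readout.observe();print(o['tool_pos'],o['ft_force'],o['wrist_torque'])
t=optics.capture('top'); s=optics.capture('scene')
a=cv2.resize(t['frame'][155:225,345:435],None,fx=4.4,fy=5,interpolation=3); b=cv2.resize(s['frame'][155:225,225:315],None,fx=4.4,fy=5,interpolation=3)
cv2.imwrite('pics/d1.png',np.hstack([a,b])[:,:,::-1])
E
```

```text
{'top': (51.7, 47, 46), 'scene': (-23.7, 67, 45)}
[ 0.50373413 -0.24391849  0.14299621] [-2.05723779 -0.22149247 13.73133528] [ 0.02930096  0.45793613 -0.06044596]
```

View pics/d1.png

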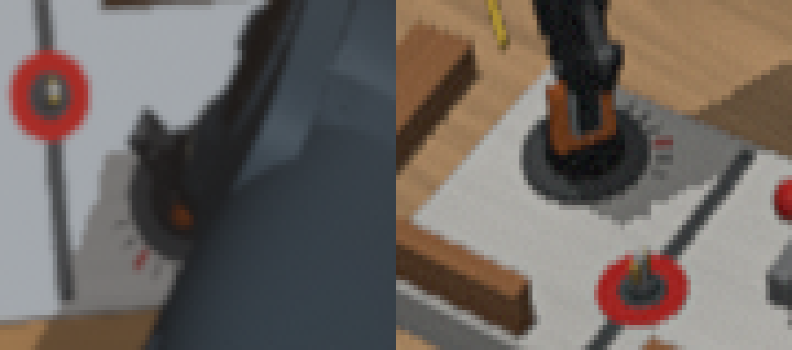

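The pointer is hidden by the gripper in both views. The red mark and its neighbouring ticks stay visible, at (662,142) on the right. The wrist torque (−0.06 N m) shows the clutch is carrying the dial, so I'll keep turning in 15° steps.

drive_tool(offset=[[0,0,0],[0,0,0],[0,0,0],[0,0,0],[0,0,0]], turn=[[4,0,0],[8,0,0],[12,0,0],[15,0,0],[15,0,0]], gripper=[0.5,0.5,0.5,0.5,0.5])

```text
time_s: 10.65
tool_pos: [0.5038, -0.244, 0.143]
tcp_rot: [0.268, 0.653, -0.268, 0.655]
ft_force: [-2.2, -0.7, 12.4]
opening: 0.158
```

drive_tool(offset=[[0,0,0],[0,0,0],[0,0,0],[0,0,0],[0,0,0]], turn=[[4,0,0],[8,0,0],[12,0,0],[15,0,0],[15,0,0]], gripper=[0.5,0.5,0.5,0.5,0.5])

```text
time_s: 11.15
tool_pos: [0.5037, -0.2441, 0.143]
tcp_rot: [0.351, 0.613, -0.351, 0.615]
ft_force: [-2.2, -1.3, 12.5]
opening: 0.159
```

Run:
```python
from h import *
print(dial()); o=readout.observe();print(o['tool_pos'],o['ft_force'],o['wrist_torque'],o['joint_positions'].round(2))
s=optics.capture('scene'); crop(s,(225,155,315,225),7,'pics/d2.png')
```

```text
{'top': (46.5, 96, 46), 'scene': (39.4, 100, 47)}
[ 0.50371955 -0.24409657  0.14303198] [-2.81080926 -1.38381229 12.99685762] [-0.26156548  0.47034794 -0.05538877] [-0.45  0.39 -0.22  0.95 -0.    0.59]
```

View pics/d2.png

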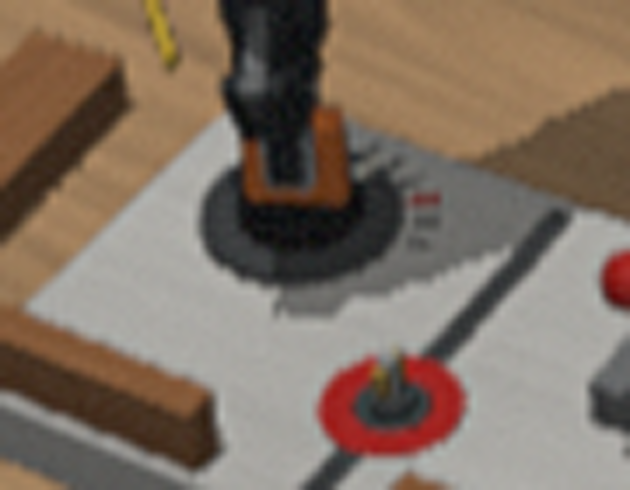

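The pointer now shows at about (375,158), two ticks before the red mark at (425,200). That is roughly 45°, so the dial follows without slipping and two clicks remain.

drive_tool(offset=[[0,0,0],[0,0,0],[0,0,0],[0,0,0],[0,0,0]], turn=[[4,0,0],[8,0,0],[12,0,0],[15,0,0],[15,0,0]], gripper=[0.5,0.5,0.5,0.5,0.5])

```text
time_s: 11.8
tool_pos: [0.5036, -0.2442, 0.143]
tcp_rot: [0.428, 0.561, -0.428, 0.564]
ft_force: [-2.1, -2.5, 13.3]
opening: 0.158
```

Run:
```python
from h import *
print(dial()); o=readout.observe();print(o['ft_force'],o['wrist_torque'])
```

```text
{'top': (61.3, 100, 46), 'scene': (54.3, 93, 46)}
[-3.27120083 -2.39581661 13.11712749] [-0.39001724  0.55213534 -0.01090874]
```

drive_tool(offset=[[0,0,0],[0,0,0],[0,0,0],[0,0,0],[0,0,0],[0,0,0]], turn=[[4,0,0],[8,0,0],[12,0,0],[15,0,0],[15,0,0],[15,0,0]], gripper=[0.5,0.5,0.5,0.5,0.5,0.5])

```text
time_s: 12.5
tool_pos: [0.5036, -0.2443, 0.143]
tcp_rot: [0.498, 0.501, -0.498, 0.503]
ft_force: [-4.0, -3.2, 13.2]
opening: 0.158
```

Run:
```python
from h import *
print(dial()); o=readout.observe();print(o['ft_force'],o['wrist_torque'])
```

```text
{'top': (76.4, 97, 46), 'scene': (69.4, 97, 47)}
[-2.9546471  -2.21517822 13.34149547] [-0.49155748  0.65264151  0.05908752]
```

The dial reads about 73° on average, so it sits at click 5. I'll raise the knob off the clutch, let go and move up.

drive_tool(offset=[[-0.1,0,0],[-0.3,0,0],[-0.3,0,0],[-0.3,0,0],[-0.3,0,0],[-0.3,0,0],[-4,0,0],[-8,0,0],[-10,0,0]], turn=[[0,0,0],[0,0,0],[0,0,0],[0,0,0],[0,0,0],[0,0,0],[0,0,0],[0,0,0],[0,0,0]], gripper=[0.5,0.5,2,4,4,4,4,4,4])

```text
time_s: 13.5
tool_pos: [0.5036, -0.2438, 0.244]
tcp_rot: [0.498, 0.502, -0.497, 0.503]
ft_force: [-0.0, -0.4, 0.2]
opening: 0.464
```

Run:
```python
from h import *
print(dial()); p=np.load('unit.npy'); yaw=np.degrees(p[2]); o=readout.observe();print(o['tool_pos'],o['joint_positions'].round(2),o['opening'],o['ft_force'])
s=optics.capture('scene'); crop(s,(225,155,345,225),6,'pics/d3.png')
for x,z in((55,.26),(55,.195),(-40,.195)):
    a=U(p,(x,100,0))[0]; print(plan([a[0],a[1],z],yaw+90))
```

```text
{'top': (76.4, 98, 47), 'scene': (69.5, 97, 55)}
[ 0.50415586 -0.2440299   0.24410474] [-0.45  0.32 -0.05  1.19  0.    1.11] 0.46932626998659355 [ 0.31253436 -0.49520101 -0.15825421]
(array([ -1.78,   8.14, -20.12]), array([ 8.641e+01, -6.000e-02, -1.400e-01]))
(array([  4.72,   8.12, -20.13]), array([ 8.641e+01, -6.000e-02, -1.400e-01]))
(array([  4.7 ,  -1.36, -19.53]), array([ 8.641e+01, -6.000e-02, -1.400e-01]))
```

View pics/d3.png

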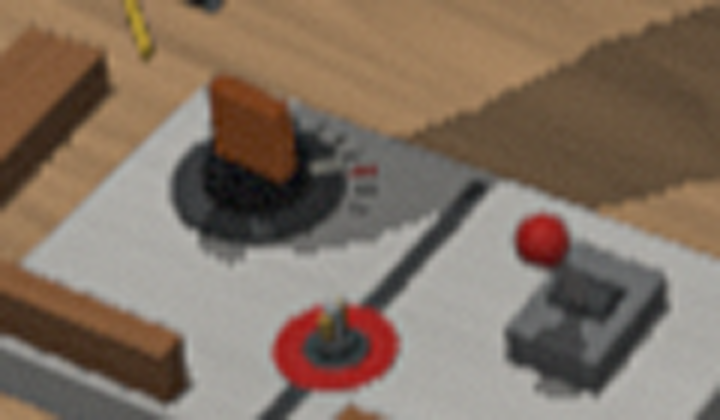

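The knob is free and the ball is still in the released position. Seen obliquely, it's unclear whether the pointer at (330,165) is on the red mark at (365,172) or one click short, so I'll clear the arm and check from the top before touching the lever.

drive_tool(offset=[[-1.8,2,-5],[-1.8,4,-10],[-1.8,6,-15],[-1.8,8.1,-20.1],[-1.8,8.1,-20.1],[-1.8,8.1,-20.1],[-1.8,8.1,-20.1],[-1.8,8.1,-20.1],[-1.8,8.1,-20.1],[-1.8,8.1,-20.1],[-1.8,8.1,-20.1],[-1.8,8.1,-20.1],[-1.8,8.1,-20.1]], turn=[[86.4,0,0],[86.4,0,0],[86.4,0,0],[86.4,0,0],[86.4,0,0],[86.4,0,0],[86.4,0,0],[86.4,0,0],[86.4,0,0],[86.4,0,0],[86.4,0,0],[86.4,0,0],[86.4,0,0]], gripper=[3,2,1,0,0,0,0,0,0,0,0,0,0])

```text
time_s: 14.95
tool_pos: [0.5817, -0.0417, 0.258]
tcp_rot: [-0.706, -0.026, 0.707, -0.026]
ft_force: [0.5, -0.6, -0.0]
opening: 0.002
```

Run:
```python
from h import *
print(dial()); p=np.load('unit.npy'); yaw=np.degrees(p[2]); o=readout.observe();print(o['tool_pos'],o['joint_positions'].round(2),o['opening'])
t=optics.capture('top'); crop(t,(365,170,420,220),10,'pics/d4.png')
for x,z in((55,.195),(-45,.195)):
    a=U(p,(x,100,0))[0]; print(plan([a[0],a[1],z],yaw+90))
```

```text
{'top': (76.3, 127, 72), 'scene': (68.6, 144, 66)}
[ 0.58186939 -0.04178313  0.25846827] [-0.07  0.36  0.04  1.25  0.    3.  ] -0.004958988328876262
(array([ 6.37, -0.  , -0.1 ]), array([0.07, 0.04, 0.01]))
(array([ 6.37, -0.01,  9.9 ]), array([0.07, 0.04, 0.01]))
```

View pics/d4.png

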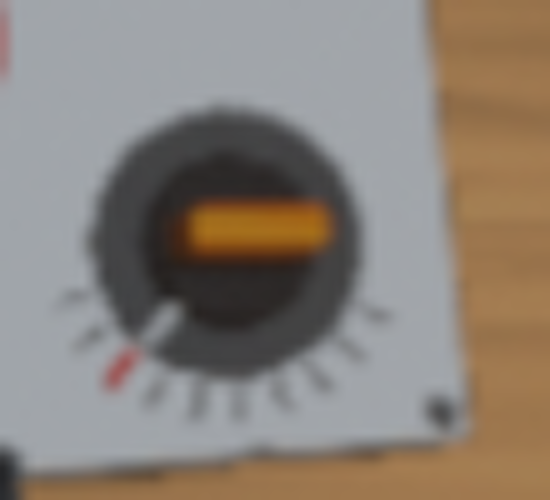

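From the top, the pointer at (160,325) lines up exactly with the red mark at (122,368), so the dial is in click 5. Next I'll throw the lever back from the fence side.

drive_tool(offset=[[3,0,0],[6.4,0,0],[6.4,0,0],[6.4,0,0.8],[6.4,0,1.6],[6.4,0,2.4],[6.4,0,3.2],[6.4,0,4],[6.4,0,4.8],[6.4,0,5.6],[6.4,0,6.4],[6.4,0,7.2],[6.4,0,8],[6.4,0,8.6],[6.4,0,9.2],[6.4,0,9.7],[6.4,0,9.7]], turn=[[0,0,0],[0,0,0],[0,0,0],[0,0,0],[0,0,0],[0,0,0],[0,0,0],[0,0,0],[0,0,0],[0,0,0],[0,0,0],[0,0,0],[0,0,0],[0,0,0],[0,0,0],[0,0,0],[0,0,0]], gripper=[0,0,0,0,0,0,0,0,0,0,0,0,0,0,0,0,0])

```text
time_s: 16.8
tool_pos: [0.4846, -0.0488, 0.1951]
tcp_rot: [-0.706, -0.026, 0.707, -0.025]
ft_force: [0.2, 0.3, 0.7]
opening: -0.0
```

drive_tool(offset=[[0,0,0.15],[0,0,0.15],[0,0,-1],[0,0,-2.5],[-4,0,-2.5],[-8,0,-2.5],[-12,0,-2.5],[-12,5,-2.5],[-12,10,-2.5],[-12,15,-2.5],[-12,15,-2.5],[-12,15,-2.5]], turn=[[0,0,0],[0,0,0],[0,0,0],[0,0,0],[0,0,0],[0,0,0],[0,0,0],[0,0,0],[0,0,0],[0,0,0],[0,0,0],[0,0,0]], gripper=[0,0,0,0,0,0,0,0,0,0,0,0])

```text
time_s: 18.0
tool_pos: [0.5216, -0.1979, 0.3146]
tcp_rot: [-0.706, -0.025, 0.707, -0.025]
ft_force: [-0.2, -0.1, -0.1]
opening: 0.003
```

Run:
```python
from h import *
p=np.load('unit.npy'); print(dial()); o=readout.observe(); print(o['tool_pos'],o['ft_force'])
s=optics.capture('scene')
xs,ys=blob(s,(0,170,90),(6,255,255),(305,120,350,198)); print(xs.mean() if len(xs) else 0,ys.mean() if len(xs) else 0,len(xs), 'start was ~327.8,178.8')
a0=cv2.imread('pics/scene0.png')[:,:,::-1]; x2=cv2.inRange(cv2.cvtColor(a0,cv2.COLOR_RGB2HSV)[120:198,305:350],np.array((0,170,90)),np.array((6,255,255))).nonzero(); print(x2[1].mean()+305,x2[0].mean()+120)
cv2.imwrite('pics/s4.png',s['frame'][:,:,::-1])
```

```text
{'top': (-12.7, 65, 59), 'scene': (68.7, 98, 60)}
[ 0.52142808 -0.19614131  0.3148608 ] [ 0.65945477 -0.12454298 -0.02798854]
328.6734693877551 177.73469387755102 49 start was ~327.8,178.8
327.45238095238096 178.0952380952381
```

View pics/s4.png

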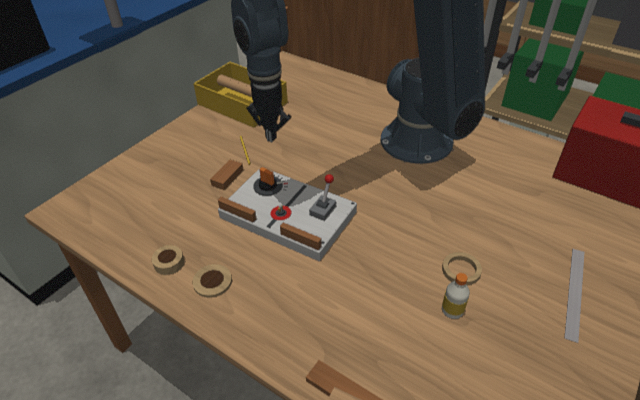

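The ball is back at (329,178), matching its locked start position. The dial reads the same as before, the bystanders are where they were, and the arm is clear. I'm handing in now.

```bash
python3 -c "
from station import workorder; print(workorder.hand_in())"
```

```text
the job is handed in; nothing more can be done
None
```

The dial is at the red mark, the lever is back at locked, and I handed the job in at about 18 s of the 66 s. No verdict was reported.

I released the lever to about 0.97 rad, then gripped the knob and pressed it with about 13 N at the wrist, roughly 11 N of that on the clutch. Five 15° steps clockwise took the dial from click 0 to click 5. I then lifted off, let go, and pushed the lever back to locked.

**Last checks:**
- **Dial:** From the top, with the knob let go, the pointer lined up with the red mark (76° measured, 75° nominal). The oblique view read about 69° throughout. I put that 6° gap down to the height I assumed for the pointer and trusted the top view, whose picture was clear. After the lever was thrown, the arm hid the pointer from the top, but the oblique reading had not changed.
- **Lever:** The ball was within about 1 px of where it started in the locked position.
- **Surroundings:** The bottle, offcut and ring looked unmoved in the last picture. The arm was clear and the wrist force was near zero.

**One slip:** my first sideways centring correction on the knob went the wrong way. It reached about 10 N sideways before I reversed it, and pressing and turning came after that.

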